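# Load the leak tester and clamp its lid

### The job

The round sports watch has a new battery and must go into the leak tester: keep it upright on its holder and set it down, without dropping it, in the middle of the tester's open chamber, then let the lid down gently until it is fully shut, and only then swing the clamp arm across the lid fully home to its stop. Leave the rectangular dress watch and everything else on the mat where they are.

Things in the scene. Friction and masses are not known exactly. Their poses are not given: they have to be found in the camera images.
- watch: Titanium sports watch, ROUND 44 mm case, metal bracelet, strapped over a beige holder block 66 x 52 x 46 mm (x, y, z), flat upright sides, to be picked up across its 52 mm width. Overall 76 x 52 x 61 mm, 0.22 kg. The case lies on the holder (46 to 60 mm up, within its width). Origin: centre of the underside; z up through the dial, x along the bracelet (the long way).
- dress_watch: Thin dress watch with a RECTANGULAR 36 x 24 mm case and brown strap on the same beige holder block 66 x 52 x 46 mm (x, y, z), flat upright sides, to be picked up across its 52 mm width; 54 mm high. Not to be moved. It and the sports watch may stand in either place. Origin: centre of the underside, x along the strap.
- tester: Dark grey leak tester, fixed. Open chamber 152 x 162 mm outside (x, y), 140 x 150 inside, centred on the origin; rim 82, inner floor 12 mm up, a black 100 mm pad marks its middle. Behind it (x 88 to 148 mm) a gauge housing 162 wide, 77 high. Clamp post at x -20, y -108 mm. Origin: underside, chamber centre; x to the lid hinge (away from the robot), y left.
- chamber (a point): Centre of the chamber's inner floor; axes as tester.
- lid (a joint): Tester lid hinge, rad: 0 fully shut (level), grows as it opens; stop at 1.95. It starts standing open at about 1.6 to 1.9 and stiff friction keeps it where it is left (about 3 to 6 N at the lip). The hinge line is parallel to the tester's y.
- lid_hinge (a point): Middle of the lid's hinge line, 80 mm behind the chamber centre (tester x) and 88 mm above the tester's underside; axes turn with the lid.
- lid_lip (a point): Middle of the lid's free edge, 180 mm from the hinge line. The lid is a plain aluminium plate 178 x 162 x 12 mm, this point is at mid thickness; when shut its top lies 94 mm above the tester's underside and its lip overhangs the front wall by 24 mm.
- clamp (a joint): Clamp arm turning on the upright post right of the tester, rad: 0 parked off the lid (arm points 30 degrees outward of the tester's -x), grows clockwise seen from above; home at its stop, 2.094, arm along the tester's +y across the lid. Starts at 0 to 0.45; over the lid from about 0.75. Friction about 1 N at the knob.
- clamp_post (a point): Point on the post's axis at the arm's underside, 95.5 mm above the tester's underside; the steel arm is 18 mm wide and its top 11 mm above this point.
- clamp_knob (a point): On the axis of the upright black round knob at the end of the clamp arm, at the height to hold it; 105 mm from the post's axis. The knob is 22 mm across and 40 mm tall; its top is 18 mm above this point, and the arm's top 22 mm below it.
- loupe: Loupe lying flat, 54 mm round lens frame and horn handle, 150 mm long, 13 mm high. Bystander.
- press_die: Nickel caseback press die, a stepped disc 62 mm across and 36 mm high. Bystander.
- parts_cup: Clear plastic parts cup, 64 mm across and 45 mm high. Bystander.
- screwdriver: Screwdriver lying flat, 150 mm long. Bystander.
There are look-alikes about, which are no part of the job. What is shaped like the watch but orange is not meant.

How it is judged:
By the outcome, as a careful person would: the job done as asked, in the order asked, and still so for the second after the job is handed in, with the robot touching nothing.
It also fails if it takes over 69 s, if anything falls off the work surface, if the arm or the gripper's body presses on something with over 40 N, if the wrist force passes 120 N, or if a joint passes its speed limit or range.

### The arm

A 6-joint arm with a two-finger parallel gripper is mounted at the origin on the work surface. World frame = base frame: x ahead of the robot, y to its left, z up, the work surface at z = 0. Lengths are in m, angles in degrees, forces in N, time in s.
With the tool pointing down it reaches from about 0.325 to 0.85 m from the base axis. Payload 15.5 kg.
Tool frame: the origin (TCP) lies midway between the tips of the shut fingers; the grasp point (between the pads) lies 19 mm behind it; z points along the fingers, y is the line along which they close (so a half turn about z gives the same grasp; the last joint's range is limited). The gripper opens to 91 mm and grips with 3 to 60 N. Pads are 32 mm wide; open, the fingers measure 118 mm over their backs; the gripper's body (76 mm by 178 mm) begins 60 mm behind the grasp point.
Start: joints at [67.466, 28.281, 77.091, -0, 74.628, -5.472], TCP at [0.183, 0.597, 0.214] pointing down, gripper open.
Joint ranges: [-166.48, 166.48], [-47.26, 123.95], [12.59, 153.08], [-70.14, 250.14], [6.76, 159.57], [-176.63, 176.63]. Speed limits (degrees/s): [108.29, 108.29, 147.25, 172.46, 172.46, 172.46].

### API

Orientations are given as a 3x3 rotation matrix whose columns are the frame's x, y, z axes.
In Python, from bench import ctrl gives the robot as it stands. The module is installed in compiled form; this text tells all that it offers. Calls block until the motion is done:
- ctrl.goto(position, orientation): joint-space move of the TCP to a pose.
- ctrl.move_l(position, vel=0.15, ori=None, contact_N=None): straight line of the TCP; ori=None keeps the orientation; vel is the mean speed in m/s. With contact_N (N) it stops when the force on the tool has changed by that much, and returns True; else False.
- ctrl.movej(angles): joint-space move.
- ctrl.command_gripper(opening): opening from 0.0 (shut) to 1.0 (fully open); the grip force is fixed at half the most; returns when the fingers have stopped.
- ctrl.sleep(seconds).
- ctrl.ik(position, orientation): joint angles nearest the present ones, or None.
- ctrl.read_camera(name): name is "scene" or "top"; returns the picture (384x512x3 uint8, blue, green, red); there is no depth.
- ctrl.camera_params(name): a dict with "fx", "fy", "cx", "cy" (pixels), "D" ([k1, k2, p1, p2, k3] as OpenCV has them; the pictures are not rectified), "pose" (4x4, takes a point from camera to world coordinates). Camera axes: x right, y up, looking along -z (the intrinsics and any distortion apply to the point x, -y, -z); pixel columns grow to the right and rows downward; lengths in m; the calibration is good to about 2 mm. A picture is of the moment at which its call begins. camera_params takes no time and is no camera call.
A pose or a line that the arm cannot do raises ctrl.MotionError and nothing moves.
- ctrl.sign_off(): hands the job in; it is judged then, once.
Readings, each from a call of its own:
- ctrl.current_t(): time.
- ctrl.current_q(): joint angles.
- ctrl.current_dq(): joint speeds.
- ctrl.current_effort(): joint torques, N m.
- ctrl.current_tool_pos(): TCP position.
- ctrl.current_eef_rot(): TCP orientation.
- ctrl.current_contact_force(): force on the tool from outside, world axes, zero at the start.
- ctrl.current_wrist_torque(): the same for the moment, N m.
- ctrl.current_grip_width(): opening from 0.0 (shut) to 1.0 (fully open).
- ctrl.current_grasp_force(): force on a finger pad.
Only numpy, scipy, OpenCV 4.12 (cv2) and the standard library are available. Lean on these libraries where they do the work, as an engineer would, in place of code of your own. Each camera call takes 0.05 s, during which the arm holds its last target. There are 200 camera calls.

## Working session

There is one attempt and no reset: what is moved stays moved. The work goes in short steps, each a Python script; the robot and the scene stay as the last script left them, time stands still between calls to the robot, and variables do not carry over. Pictures are saved under pics/ and viewed, at most 10 in all, crops included, and the job is handed in when it is done.

```bash
mkdir -p pics; ls
python3 - <<'E'
from bench import ctrl
import cv2, numpy as np
for n in ("scene","top"):
    im=ctrl.read_camera(n); cv2.imwrite(f"pics/{n}0.png",im)
    p=ctrl.camera_params(n); print(n,{k:np.round(p[k],4).tolist() for k in p})
a=cv2.imread("pics/scene0.png");b=cv2.imread("pics/top0.png")
print(ctrl.current_t(), np.round(ctrl.current_eef_rot(),3).tolist())
E
```

```text
pics
scene {'fx': 421.321, 'fy': 421.321, 'cx': 251.7233, 'cy': 187.5264, 'D': [-0.0654, 0.0, 0.0, 0.0, 0.0], 'pose': [[-0.168, -0.7636, 0.6234, 1.4171], [0.9857, -0.1367, 0.0981, 0.1225], [0.0103, 0.631, 0.7757, 1.1141], [0.0, 0.0, 0.0, 1.0]]}
top {'fx': 392.0336, 'fy': 392.0336, 'cx': 251.7071, 'cy': 194.1349, 'D': [-0.0709, 0.0, 0.0, 0.0, 0.0], 'pose': [[-0.0006, 0.9781, -0.2084, 0.3583], [-1.0, -0.0, 0.0029, 0.0089], [0.0028, 0.2084, 0.978, 1.1929], [0.0, 0.0, 0.0, 1.0]]}
0.1 [[-0.956, 0.293, -0.0], [0.293, 0.956, -0.001], [0.0, -0.001, -1.0]]
```

View pics/scene0.png

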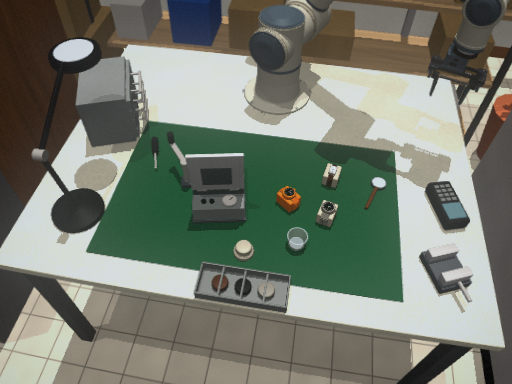

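View pics/top0.png

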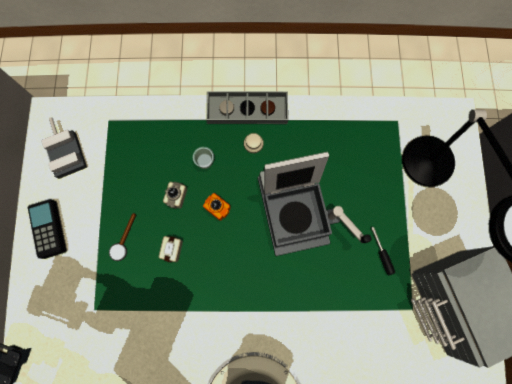

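The scene view shows the tester at (217,185), with its lid open and facing the camera, and the clamp arm at (175,150). The top view shows the chamber pad at (295,217), the lid at (297,175), and the clamp arm from the post at (338,212) to the knob at (366,239).

Things that could be taken for the watch, by top-view pixel: beige with dark round dial (174,195), beige with white dial (170,248), orange decoy (217,206). By the description I choose (174,195), and will check it in a close crop.

Run:
```python
import cv2, numpy as np
t=cv2.imread("pics/top0.png");s=cv2.imread("pics/scene0.png")
r=lambda im,x,y,w,h,W,H:cv2.resize(im[y:y+h,x:x+w],(W,H),interpolation=cv2.INTER_CUBIC)
a=np.vstack([r(t,140,170,100,100,400,300*4//3)[:300] if 0 else r(t,140,175,100,90,333,300), r(s,265,155,100,90,333,300)])
b=np.vstack([r(t,250,145,140,120,350,300), r(s,140,125,140,120,350,300)])
cv2.imwrite("pics/crop0.png",np.hstack([a,b]))
```

```text
(no output)
```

View pics/crop0.png

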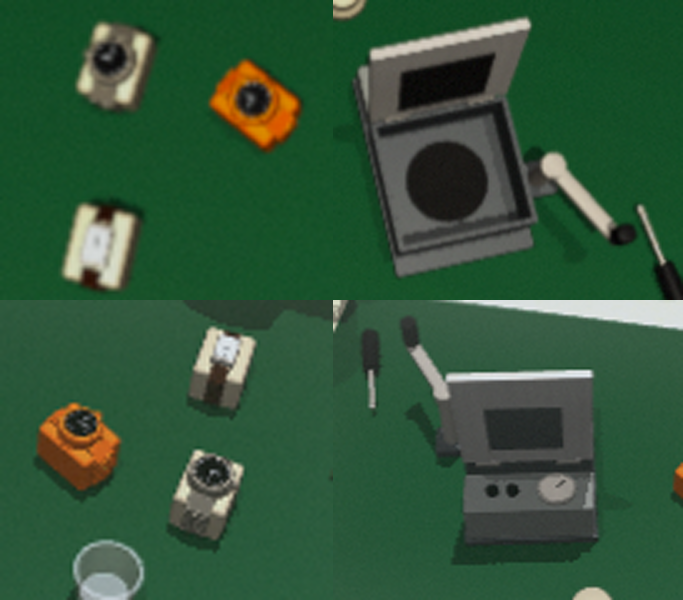

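The crop confirms the target: the watch at top (172,194) / scene (327,212) has a round case and metal bracelet on a beige holder. The one at (170,248) is the rectangular dress watch. Next I'll measure the target, tester, lid and clamp.

```bash
cat > vis.py <<'E'
import cv2, numpy as np
from bench import ctrl
def ray(n,px):
    p=ctrl.camera_params(n)
    K=np.array([[p["fx"],0,p["cx"]],[0,p["fy"],p["cy"]],[0,0,1]])
    u=cv2.undistortPoints(np.array(px,float).reshape(-1,1,2),K,np.array(p["D"])).reshape(-1,2)
    P=np.array(p["pose"]); d=np.c_[u[:,0],-u[:,1],-np.ones(len(u))]@P[:3,:3].T
    return P[:3,3],d/np.linalg.norm(d,axis=1)[:,None]
def onplane(n,px,z):
    o,d=ray(n,px); return o+d*((z-o[2])/d[:,2])[:,None]
def tri(pt,ps):
    (o1,d1),(o2,d2)=ray("top",[pt]),ray("scene",[ps])
    A=sum(np.eye(3)-np.outer(d,d) for d in (d1[0],d2[0])); b=sum((np.eye(3)-np.outer(d,d))@o for o,d in ((o1,d1[0]),(o2,d2[0])))
    X=np.linalg.solve(A,b); return X,np.linalg.norm(np.cross(X-o1,d1[0]))
def blob(m,roi):
    """largest blob of mask m in roi (x,y,w,h): contour, centroid, area (full-picture pixels)"""
    k=np.zeros(m.shape,np.uint8); x,y,w,h=roi; k[y:y+h,x:x+w]=m[y:y+h,x:x+w].astype(np.uint8)*255
    n,l,s,c=cv2.connectedComponentsWithStats(k); i=1+np.argmax(s[1:,4])
    ct,_=cv2.findContours((l==i).astype(np.uint8),cv2.RETR_EXTERNAL,cv2.CHAIN_APPROX_NONE)
    return ct[0],c[i],s[i,4]
E
python3 - <<'E'
from vis import *
T=cv2.imread("pics/top0.png");S=cv2.imread("pics/scene0.png")
i=lambda a:a.astype(int)
def nongreen(I): b,g,r=cv2.split(i(I)); return r>0.75*g
def dark(I,t): return i(I).max(2)<t
def bright(I,t): return i(I).min(2)>t
oT,oS=T.copy(),S.copy()
def show(n,c,ct): cv2.drawContours(oT if n=="top" else oS,[ct],-1,(255,0,255),1)
for name,n,m,roi in [("watchT","top",nongreen(T),(155,175,40,40)),("watchS","scene",nongreen(S),(310,195,35,36)),
  ("dialT","top",dark(T,70)&nongreen(T),(162,183,22,22)),("dialS","scene",dark(S,70)&nongreen(S),(315,198,25,22)),
  ("padT","top",dark(T,45),(275,198,42,40)),
  ("lipT","top",bright(T,135),(255,145,80,45)),("lipS","scene",bright(S,170),(180,145,70,20)),
  ("knobT","top",dark(T,55)&nongreen(T),(355,228,17,18)),("knobS","scene",dark(S,60)&nongreen(S),(163,126,20,20))]:
    try: ct,c,a=blob(m,roi)
    except ValueError: print(name,"none"); continue
    show(n,c,ct); r=cv2.minAreaRect(ct); print(name,np.round(c,2),a,"rect",np.round(r[0],1),np.round(r[1],1),round(r[2],1))
r=lambda im,x,y,w,h:cv2.resize(im[y:y+h,x:x+w],(400,300),interpolation=cv2.INTER_NEAREST)
cv2.imwrite("pics/m1.png",np.vstack([np.hstack([r(oT,145,170,64,48),r(oS,295,188,64,48)]),np.hstack([r(oT,245,145,140,105),r(oS,140,125,140,105)])]))
E
```

```text
watchT [174.5  194.49] 478 rect [174.2 194.6] [20.3 25.7] 16.7
watchS [326.4  212.96] 413 rect [326.4 213. ] [17.7 24.3] 18.4
dialT [172.54 192.15] 72 rect [172.5 192.5] [9. 9.] 90.0
dialS [328.28 205.96] 50 rect [328.2 206.4] [8. 8.] 63.4
padT [295.15 217.07] 788 rect [295.5 217. ] [30. 31.] 90.0
lipT [296.25 160.44] 259 rect [296.4 160.4] [ 4.  64.5] 78.2
lipS [214.29 154.8 ] 152 rect [213.5 154.9] [ 2.7 57.1] 88.5
knobT [365.19 238.39] 54 rect [365. 238.] [ 6. 10.] 90.0
knobS [170.42 137.71] 59 rect [170.5 137.5] [11.  5.] 90.0
```

View pics/m1.png

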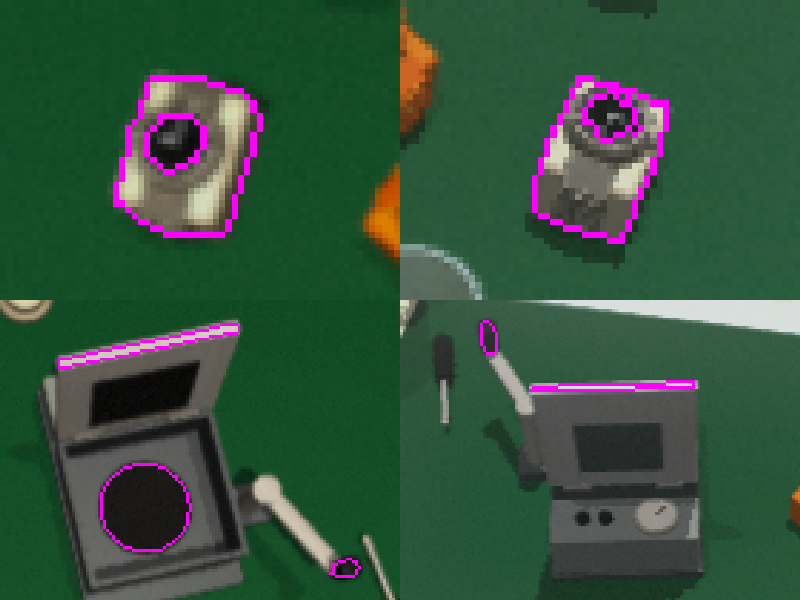

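Run:
```python
from vis import *
T=cv2.imread("pics/top0.png").astype(int);S=cv2.imread("pics/scene0.png").astype(int)
ng=lambda I:I[...,2]>0.75*I[...,1]
pad=onplane("top",[(295.15,217.07)],.012)[0]; print("pad",pad.round(4))
X,e=tri((296.25,160.44),(214.29,154.8)); print("lip",X.round(4),"err",e.round(4))
lip=X
for n,m,roi,z in (("top",T.min(2)>135,(255,145,80,45),X[2]),("scene",S.min(2)>170,(180,145,70,20),X[2])):
    k=np.zeros(m.shape,bool); x,y,w,h=roi; k[y:y+h,x:x+w]=m[y:y+h,x:x+w]
    q=onplane(n,np.argwhere(k)[:,::-1].astype(float),z)[:,:2]; q-=q.mean(0)
    v=np.linalg.svd(q,full_matrices=False)[2][0]; v*=np.sign(v[1]); print(n,"yaw",np.degrees(np.arctan2(-v[0],v[1])).round(2))
d=(lip-pad)[:2]; print("lip-pad dir",np.degrees(np.arctan2(d[1],d[0])).round(2),np.linalg.norm(d).round(4))
X,e=tri((365.19,238.39),(170.42,137.71)); print("knob",X.round(4),"err",e.round(4))
X,e=tri((172.54,192.15),(328.28,205.96)); print("dial",X.round(4),"err",e.round(4))
print("dial planes",onplane("top",[(172.54,192.15)],.059)[0].round(4),onplane("scene",[(328.28,205.96)],.059)[0].round(4))
for n,I,roi in (("top",T,(155,175,40,40)),("scene",S,(310,195,35,36))):
    ct,_,_=blob(ng(I),roi)
    for z in (0,.046):
        q=(onplane(n,ct.reshape(-1,2),z)[:,:2]*1e4).astype(np.float32); r=cv2.minAreaRect(q); b=cv2.boxPoints(r)
        e=[b[1]-b[0],b[2]-b[1]]; l=max(e,key=np.linalg.norm); print(n,z,"c",(np.array(r[0])/1e4).round(4),"size",(np.array(r[1])/1e4).round(4),"yaw",np.degrees(np.arctan2(l[1],l[0])).round(1))
```

```text
pad [ 0.5385 -0.1269  0.012 ]
lip [ 0.6404 -0.1047  0.2679] err 0.0011
top yaw 9.68
scene yaw 14.81
lip-pad dir 12.29 0.1043
knob [ 0.4616 -0.3048  0.1285] err 0.0006
dial [0.6047 0.2381 0.065 ] err 0.0011
dial planes [0.6059 0.2404 0.059 ] [0.6003 0.2376 0.059 ]
top 0 c [0.6114 0.2469] size [0.0644 0.081 ] yaw -14.6
top 0.046 c [0.6016 0.2377] size [0.062  0.0779] yaw -14.6
scene 0 c [0.5832 0.2394] size [0.0569 0.0997] yaw -15.7
scene 0.046 c [0.6176 0.2346] size [0.0546 0.0956] yaw -15.7
```

Run:
```python
from vis import *
T=cv2.imread("pics/top0.png").astype(int);S=cv2.imread("pics/scene0.png").astype(int)
m=T[...,2]>0.75*T[...,1]; m=cv2.morphologyEx(m.astype(np.uint8),cv2.MORPH_OPEN,np.ones((3,3)))
def fit(n,px,z):
    q=onplane(n,px,z)[:,:2]
    vx,vy,x,y=cv2.fitLine(q.astype(np.float32),cv2.DIST_HUBER,0,.001,.001).ravel()
    return np.array([x,y]),np.degrees(np.arctan2(vy,vx)),np.array([vx,vy])
L=np.array([(250+np.argmax(m[r,250:320])-.5,r) for r in range(185,240)],float)
F=np.array([(c,262-np.argmax(m[230:263,c][::-1])+.5) for c in range(283,325)],float)
c0=np.array([.5385,-.1269])
for nm,px in (("left",L),("front",F)):
    p,a,v=fit("top",px,0); w=c0-p; print(nm,p.round(4),"dir",round(a,2),"dist of pad",abs(v[0]*w[1]-v[1]*w[0]).round(4)); 
print(L[::9].tolist(),F[::7].tolist())
# scene: housing rear-base and lip edge
m=S[...,2]>0.75*S[...,1]; m=cv2.morphologyEx(m.astype(np.uint8),cv2.MORPH_OPEN,np.ones((3,3)))
B=np.array([(c,230-np.argmax(m[200:231,c][::-1])+.5) for c in range(197,240)],float)
p,a,v=fit("scene",B,0);w=c0-p;print("back",p.round(4),round(a,2),abs(v[0]*w[1]-v[1]*w[0]).round(4),B[::7].tolist())
```

```text
left [ 0.5565 -0.0365] dir 12.31 dist of pad 0.0844
front [ 0.4417 -0.1515] dir -77.76 dist of pad 0.0998
[[259.5, 185.0], [261.5, 194.0], [263.5, 203.0], [265.5, 212.0], [267.5, 221.0], [269.5, 230.0], [271.5, 239.0]] [[283.0, 253.5], [290.0, 252.5], [297.0, 250.5], [304.0, 249.5], [311.0, 247.5], [318.0, 246.5]]
back [ 0.6803 -0.1003] -77.68 0.1442 [[197.0, 222.5], [204.0, 222.5], [211.0, 222.5], [218.0, 221.5], [225.0, 221.5], [232.0, 221.5], [239.0, 221.5]]
```

```bash
cat > rob.py <<'E'
from vis import *
C=np.array([.538,-.1265]); YAW=np.radians(12.3)
def W(x,y,z):
    c,s=np.cos(YAW),np.sin(YAW); return np.array([C[0]+c*x-s*y,C[1]+s*x+c*y,z])
def down(psi):
    a=np.radians(psi); return np.array([[-np.sin(a),np.cos(a),0],[np.cos(a),np.sin(a),0],[0,0,-1]])
def st(m): print(m,"t",round(ctrl.current_t(),2),"p",np.round(ctrl.current_tool_pos(),4),"F",np.round(ctrl.current_contact_force(),1),"grip",round(ctrl.current_grip_width(),3),round(ctrl.current_grasp_force(),1))
E
python3 - <<'E'
from rob import *
R=down(75)
ctrl.goto([.603,.239,.15],R); st("above")
hit=ctrl.move_l([.603,.239,.018],vel=.12,contact_N=6); st(f"down {hit}")
if not hit:
    ctrl.command_gripper(0.0); st("grip")
    ctrl.move_l([.603,.239,.20],vel=.15); st("up")
    cv2.imwrite("pics/lift_s.png",ctrl.read_camera("scene")); cv2.imwrite("pics/lift_t.png",ctrl.read_camera("top"))
E
```

```text
above t 2.1 p [0.6026 0.2399 0.1501] F [ 0.1  0.4 -0.4] grip 0.995 0.0
down False t 3.35 p [0.6035 0.2392 0.0187] F [ 0.1 -0.6  1.4] grip 1.001 0.0
grip t 4.03 p [0.603 0.239 0.018] F [-0.8  0.5  1.5] grip 0.568 30.0
up t 5.4 p [0.6025 0.2388 0.199 ] F [-1.   0.3 -3. ] grip 0.571 30.0
```

Run:
```python
import cv2,numpy as np
t=cv2.imread("pics/lift_t.png");s=cv2.imread("pics/lift_s.png")
r=lambda im,x,y,w,h:cv2.resize(im[y:y+h,x:x+w],(400,400),interpolation=cv2.INTER_CUBIC)
cv2.imwrite("pics/lift.png",np.hstack([r(t,110,130,120,120),r(s,290,110,120,120)]))
```

```text
(no output)
```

View pics/lift.png

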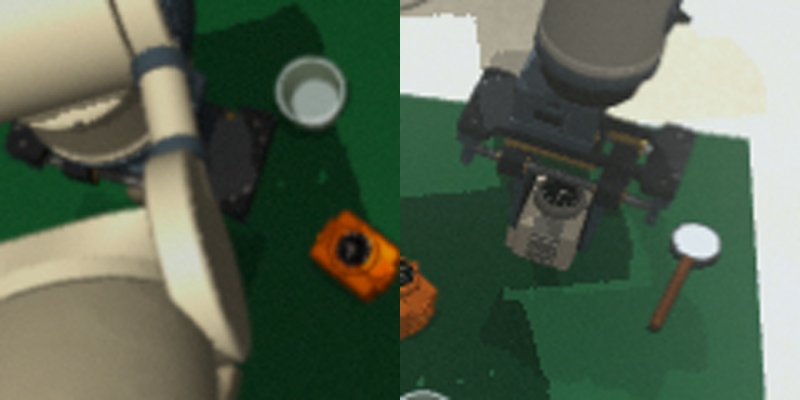

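The picture shows the sports watch gripped upright, dial at scene pixel (337,167), and the bystanders undisturbed. I'll correct for the offset in the grip, then place it.

Run:
```python
from rob import *
S=cv2.imread("pics/lift_s.png").astype(int)
_,c,a=blob((S.max(2)<70),(328,158,20,18)); X=onplane("scene",[c],.240)[0]
p=np.array(ctrl.current_tool_pos()); R0=np.array(ctrl.current_eef_rot()); off=R0.T@(X-p); print("dial",c.round(1),a,X.round(4),"offset tool frame",off.round(4))
dx=float(np.clip(off[0],-.008,.008)) if abs(off[0])<.015 else 0.
R=down(102.3); tgt=lambda z:W(0,0,z)-R[:,0]*dx
ctrl.goto(W(-.06,.15,.22),R); st("via")
ctrl.move_l(tgt(.20),vel=.2); st("over")
ctrl.move_l(tgt(.042),vel=.12); st("low")
hit=ctrl.move_l(tgt(.024),vel=.02,contact_N=4); st(f"touch {hit}")
```

```text
dial [337.8 165.4] 251 [0.5927 0.2368 0.24  ] offset tool frame [ 0.0091 -0.0046 -0.0409]
via t 6.58 p [0.4483 0.0076 0.2201] F [ 0.9 -0.3 -2.9] grip 0.569 30.0
over t 7.57 p [ 0.5453 -0.124   0.1999] F [ 0.1 -0.5 -2.6] grip 0.57 30.0
low t 9.03 p [ 0.5462 -0.1249  0.0426] F [ 1.1  0.2 -1.5] grip 0.569 30.0
touch True t 9.66 p [ 0.5457 -0.1248  0.0297] F [-0.  -0.4  2.6] grip 0.569 30.0
```

The dial blob was 251 px, so it also took in dark gripper parts and the 8 mm correction was too big. The dial itself was at (337.4,167.6) in the crop, so I'll recompute from that and reset the watch before letting go.

Run:
```python
from rob import *
X=onplane("scene",[(337.4,167.6)],.240)[0]; R0=down(75); off=R0.T@(X-np.array([.6025,.2388,.199])); print("off",off.round(4))
dx=float(np.clip(off[0],-.005,.005)); R=down(102.3); tgt=lambda z:W(0,0,z)-R[:,0]*dx
p=np.array(ctrl.current_tool_pos())
ctrl.move_l(p+[0,0,.006],vel=.05); ctrl.move_l(tgt(p[2]+.006),vel=.05)
hit=ctrl.move_l(tgt(.024),vel=.015,contact_N=4); st(f"touch {hit}")
ctrl.command_gripper(.70); st("open")
q=np.array(ctrl.current_tool_pos()); ctrl.move_l([q[0],q[1],.20],vel=.12)
ctrl.move_l(W(-.16,.0,.30),vel=.25); st("away")
ctrl.goto(W(-.16,.25,.33),R)
T=ctrl.read_camera("top"); cv2.imwrite("pics/placed_t.png",T); S=ctrl.read_camera("scene")
r=lambda im,x,y,w,h:cv2.resize(im[y:y+h,x:x+w],(400,400),interpolation=cv2.INTER_CUBIC)
cv2.imwrite("pics/placed.png",np.hstack([r(T,250,150,100,100),r(S,130,110,130,130)]))
```

```text
off [ 0.0002 -0.0031 -0.041 ]
touch True t 10.73 p [ 0.5383 -0.1265  0.0294] F [-0.1 -0.2  4.5] grip 0.567 30.0
open t 11.14 p [ 0.5378 -0.1263  0.0292] F [ 0.4 -0.9 -0. ] grip 0.697 0.0
away t 13.62 p [ 0.3822 -0.1605  0.2994] F [ 0.3 -0.1 -0.6] grip 0.698 0.0
```

View pics/placed.png

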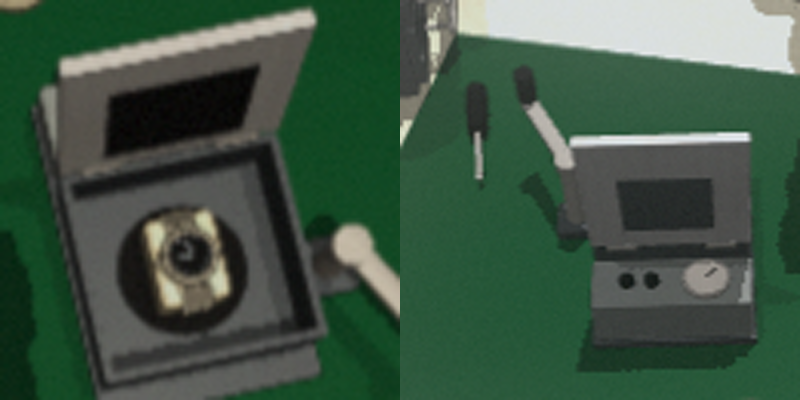

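The watch stands upright with its dial at crop (186,253). The pad centre is at (183,270), and the difference matches the parallax from its height, so it is centred. The clamp is still parked. Next, the lid.

Run:
```python
from rob import *
R=down(102.3); ctrl.command_gripper(0.0)
ctrl.goto(W(.0,.22,.37),R); ctrl.goto(W(.16,.0,.37),R)
ctrl.move_l(W(.16,0,.245),vel=.15); st("behind")
def tcp(th,r=.165,over=0.):
    x=.080-r*np.cos(th)+(.006-over)*np.sin(th); z=.088+r*np.sin(th)+(.006-over)*np.cos(th); return W(x+.016,0,z)
hit=ctrl.move_l(tcp(1.70),vel=.08,contact_N=15); st(f"start {hit}")
for th in np.r_[np.linspace(1.6,.25,14),.16,.1,.06]:
    hit=ctrl.move_l(tcp(th),vel=.07 if th>.3 else .04,contact_N=20)
    f=np.array(ctrl.current_contact_force())
    if hit: st(f"STOP {th:.2f}"); break
    if round(th*10)%4==0 or th<.3: st(f"{th:.2f}")
```

```text
behind t 18.48 p [ 0.6948 -0.0923  0.2462] F [-0.1  0.6  0.2] grip 0.001 0.0
start False t 19.1 p [ 0.6586 -0.1003  0.2512] F [-1.3  0.6  0.7] grip 0.004 0.0
1.60 t 19.48 p [ 0.6421 -0.1038  0.2528] F [0.1 0.6 0.2] grip 0.009 0.0
1.18 t 21.05 p [ 0.5763 -0.1182  0.2431] F [0.3 0.9 0.5] grip 0.006 0.0
0.77 t 22.62 p [ 0.5199 -0.1304  0.207 ] F [ 0.  -0.2  0.1] grip 0.008 0.0
0.35 t 24.18 p [ 0.4825 -0.1385  0.1508] F [-1.  -0.2  1.6] grip 0.005 0.0
0.25 t 24.76 p [ 0.4769 -0.1398  0.1345] F [ 0.1 -0.2 -0.5] grip 0.005 0.0
0.16 t 25.28 p [ 0.4734 -0.1405  0.12  ] F [ 0.1 -0.2 -1. ] grip 0.008 0.0
0.10 t 25.68 p [ 0.4717 -0.1408  0.1102] F [-0.1  0.1 -0.5] grip 0.003 0.0
0.06 t 26.0 p [ 0.471  -0.141   0.1036] F [ 0.4 -0.5 -0. ] grip 0.003 0.0
```

The forces are suspiciously low, so I'll check the lid before pressing.

Run:
```python
from rob import *
T=ctrl.read_camera("top"); S=ctrl.read_camera("scene")
r=lambda im,x,y,w,h:cv2.resize(im[y:y+h,x:x+w],(400,400),interpolation=cv2.INTER_CUBIC)
cv2.imwrite("pics/lid1.png",np.hstack([r(T,250,150,130,130),r(S,130,90,140,140)]))
```

```text
(no output)
```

View pics/lid1.png

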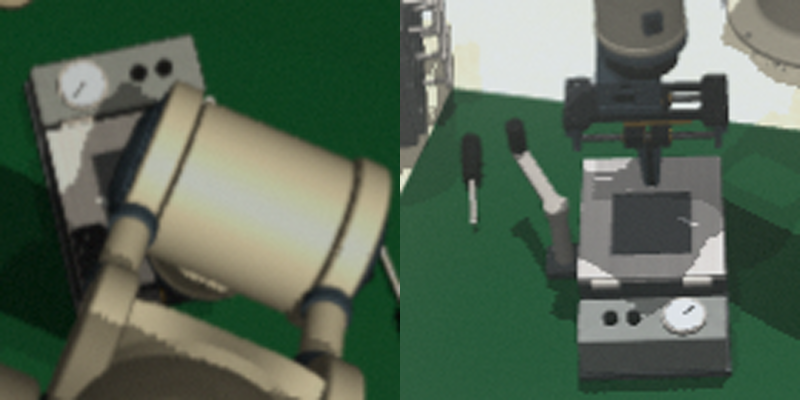

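The lid has followed the finger to nearly shut. I'll press it gently home, then back off and check that it is shut before touching the clamp.

Run:
```python
from rob import *
p=np.array(ctrl.current_tool_pos())
hit=ctrl.move_l([p[0],p[1],.084],vel=.02,contact_N=14); st(f"press {hit}")
p=np.array(ctrl.current_tool_pos()); ctrl.move_l([p[0],p[1],.20],vel=.12); st("up")
R=down(130.6); ctrl.goto(W(-.1127,-.1579,.20),R); ctrl.command_gripper(.42); st("over knob"); print(np.round(ctrl.current_q(),1))
T=ctrl.read_camera("top"); S=ctrl.read_camera("scene"); cv2.imwrite("pics/k_t.png",T)
r=lambda im,x,y,w,h:cv2.resize(im[y:y+h,x:x+w],(400,400),interpolation=cv2.INTER_CUBIC)
cv2.imwrite("pics/k.png",np.hstack([r(T,240,150,140,140),r(S,130,90,130,130)]))
```

```text
press True t 26.62 p [ 0.4712 -0.1411  0.0972] F [-1.4  1.  11.5] grip 0.004 5.9
up t 27.62 p [ 0.4708 -0.141   0.1993] F [-0.5 -0.4 -0.1] grip 0.008 0.0
over knob t 29.15 p [ 0.4615 -0.3048  0.2   ] F [-0.4  0.2  0.4] grip 0.418 0.0
[ -39.6   23.3   88.4    0.    68.3 -170.2]
```

View pics/k.png

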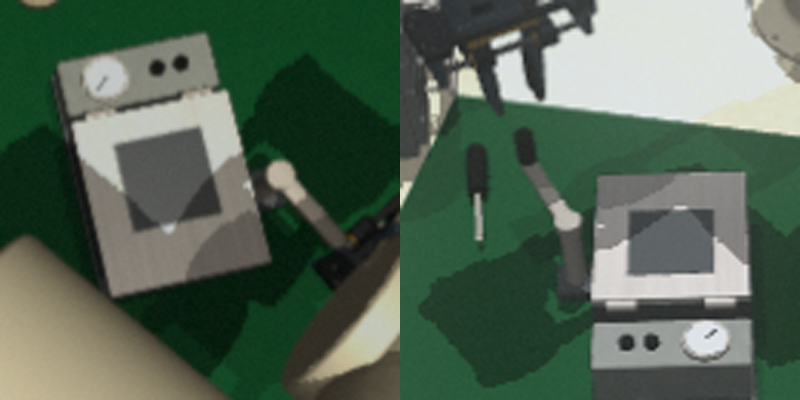

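The lid looks level, but it stopped at 97 mm where about 94 mm was expected. I'll press again, slower and nearer the lip, to be sure it is fully shut before clamping.

Run:
```python
from rob import *
ctrl.command_gripper(0.0); R=down(102.3)
ctrl.goto(W(-.075,0,.16),R); ctrl.move_l(W(-.075,0,.104),vel=.1); st("near")
for n in (6,10,10):
    hit=ctrl.move_l(W(-.075,0,.080),vel=.012,contact_N=n); st(f"press {n} {hit}")
    if ctrl.current_contact_force()[2]>22: break
p=np.array(ctrl.current_tool_pos()); ctrl.move_l([p[0],p[1],.18],vel=.15); st("up")
```

```text
near t 31.45 p [ 0.465  -0.1429  0.1043] F [ 0.2 -0.7  1.2] grip 0.005 0.0
press 6 True t 32.31 p [ 0.4648 -0.1425  0.0972] F [-0.5 -0.3  8.2] grip 0.007 3.8
press 10 True t 32.58 p [ 0.4647 -0.1425  0.0972] F [-1.   0.9  7.7] grip 0.003 4.1
press 10 True t 32.87 p [ 0.4648 -0.1425  0.0972] F [-0.5  0.5  8.3] grip 0.008 4.1
up t 33.57 p [ 0.4644 -0.1423  0.1793] F [ 0.4  1.  -0.1] grip 0.003 0.0
```

Three presses stopped at the same height (97.2 mm), so that is a hard stop. The placing contact height is consistent with the tester standing on a mat about 3 mm thick, so the lid is fully shut. Now the clamp.

Run:
```python
from rob import *
def pose(a,z): # a: arm direction in tester frame, deg
    t=np.radians(a); return W(-.02+.105*np.cos(t),-.108+.105*np.sin(t),z),down(a+12.3-90)
p,R=pose(208.3,.20); ctrl.goto(p,R); ctrl.command_gripper(.48)
p,_=pose(208.3,.119); hit=ctrl.move_l(p,vel=.1,contact_N=6); st(f"at knob {hit}")
if hit: raise SystemExit
ctrl.command_gripper(.30); st("caged")
for a in list(range(200,99,-10))+[96,93,90,87,84,81]:
    p,R=pose(a,.119)
    hit=ctrl.move_l(p,vel=.08 if a>=100 else .03,ori=R,contact_N=12 if a>=100 else 9)
    if a%30==0 or a<100 or hit: st(f"a {a} {hit}")
    if hit: break
t=np.array(ctrl.current_tool_pos()); d=t[:2]-W(-.02,-.108,0)[:2]; print("arm dir tester",np.degrees(np.arctan2(d[1],d[0]))-12.3)
```

```text
at knob False t 36.11 p [ 0.462  -0.3048  0.1195] F [0.1 0.3 0.1] grip 0.481 0.0
caged t 36.58 p [ 0.4618 -0.3046  0.1191] F [-0.5  1.6  0.7] grip 0.301 0.0
a 180 False t 37.67 p [ 0.4393 -0.2592  0.1191] F [-0.  -0.9  0.4] grip 0.302 0.0
a 150 False t 38.79 p [ 0.4416 -0.2049  0.1191] F [-0.1 -0.1  0. ] grip 0.299 0.0
a 120 False t 39.92 p [ 0.4705 -0.159   0.1189] F [-0.4  0.3 -0.1] grip 0.298 0.0
a 96 False t 41.06 p [ 0.5081 -0.1368  0.119 ] F [-0.2  0.3  0.8] grip 0.301 0.0
a 93 False t 41.39 p [ 0.5136 -0.1351  0.119 ] F [ 0.5 -0.3  0.7] grip 0.3 0.0
a 90 False t 41.73 p [ 0.519  -0.1337  0.119 ] F [ 0.5  0.2 -1.1] grip 0.301 0.0
a 87 True t 41.94 p [ 0.521  -0.1331  0.1184] F [-3.2 -1.6  2.1] grip 0.298 1.7
arm dir tester 88.90098970939628
```

The clamp met resistance at its expected stop. One more gentle push, then release, retreat and look.

Run:
```python
from rob import *
t=np.array(ctrl.current_tool_pos()); dirv=W(1,0,0)-W(0,0,0); dirv[2]=0
hit=ctrl.move_l(t+dirv*.006,vel=.015,contact_N=10); st(f"push {hit}")
ctrl.command_gripper(.45); t2=np.array(ctrl.current_tool_pos()); print("moved",(t2-t)@dirv)
ctrl.move_l([t2[0],t2[1],.24],vel=.15); st("up")
ctrl.goto(W(-.10,.33,.33),down(102.3)); st("clear")
T=ctrl.read_camera("top"); S=ctrl.read_camera("scene"); cv2.imwrite("pics/end_t.png",T)
cv2.imwrite("pics/end.png",np.hstack([cv2.resize(T[90:290,90:410],(480,300)),cv2.resize(S[110:230,130:258],(320,300),interpolation=cv2.INTER_CUBIC)]))
```

```text
push True t 42.17 p [ 0.5208 -0.1328  0.118 ] F [-0.9 -0.8  0.3] grip 0.302 0.4
moved 3.480332355494758e-05
up t 43.56 p [ 0.5205 -0.1326  0.2392] F [-0.3  0.4  0.4] grip 0.453 0.0
clear t 44.89 p [0.3704 0.1742 0.3296] F [-0.7 -0.2  0.5] grip 0.447 0.0
```

View pics/end.png

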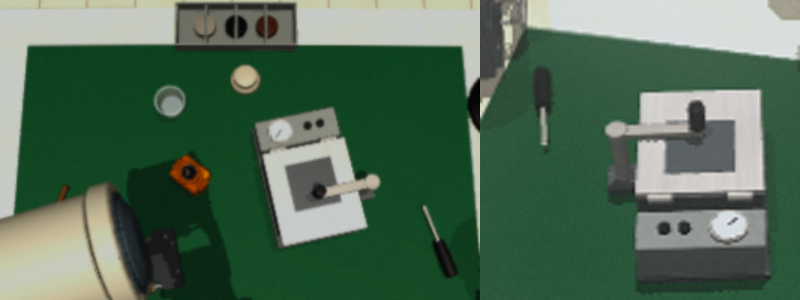

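The lid is level and shut. The arm lies across it parallel to the hinge, from the post at crop (372,181) to the knob at (319,190). The robot is clear and the other items are undisturbed.

```bash
python3 -c "
from bench import ctrl
print(ctrl.sign_off(), ctrl.current_t())"
```

```text
the job is handed in; nothing more can be done
the job is handed in; nothing more can be done
```

The round sports watch is upright in the middle of the chamber, the lid was pressed shut to its hard stop, then the clamp was swung to its stop; I handed the job in at about 45 s.

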